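# Park the ballasted floats heavy end down

## Robot

A 6-joint arm with a two-finger parallel gripper is mounted at the origin on a cart in front of the work surface, level with it; the furniture and walls round the work are solid. World frame = base frame: x ahead of the robot, y to its left, z up, the work surface at z = 0. Lengths are in m, angles in degrees, forces in N, time in s.
With the tool pointing down it reaches from about 0.275 to 0.75 m from the base axis. Payload 10.2 kg.
Tool frame: the origin (TCP) lies midway between the tips of the shut fingers; the grasp point (between the pads) lies 19 mm behind it; z points along the fingers, y is the direction in which the jaws open and shut (so a half turn about z gives the same grasp; the last joint's range is limited). The gripper opens to 88 mm and grips with 3 to 60 N. Pads are 18 mm wide; open, the fingers measure 123 mm over their backs; the gripper's body (75 mm by 187 mm) begins 45 mm behind the grasp point.
Start: joints at [-76.169, 17.928, 85.812, -0, 76.261, -12.8], TCP at [0.235, -0.469, 0.239] pointing down, gripper open.
Joint ranges: [-168.41, 168.41], [-55.51, 124.54], [10.69, 146.95], [-70.63, 250.63], [1, 178], [-165.06, 165.06]. Speed limits (degrees/s): [136.94, 136.94, 172.46, 180, 180, 180].

## Interface

Orientations are given as [roll, pitch, yaw] about the fixed x, y, z axes, in that order (R = Rz(yaw) Ry(pitch) Rx(roll)).
In Python, from workcell import monitor, read_camera, job, outline_of gives the robot as it stands.
- The arm moves only by the shell command python3 -m handwheel 'ROWS' [OPENING] [FORCE]. ROWS is JSON, a list of rows, each a list of 6 numbers: the shift along the world's x, y, z in mm, then the turn, a rotation vector about the world's x, y, z in degrees. In form: [[x, y, z, wx, wy, wz], ...]. A call has 1 to 8 rows; each row shifts and turns the commanded pose from where the row before left it; what a row does not reach is not made up. A row lasts 1/10 s, in which the tool goes at most 50 mm and 8.59 degrees, less where a joint would pass 70% of its speed; a pose out of reach is approached as far as the arm can. A call is refused whole if a number of a shift passes 50 or a number of a turn 8.59, either way. A call with a gripper value outside its range is refused whole. OPENING is the gripper's target within -1 to 1 (shut at 1, half-way at 0, fully open at -1), set as the call begins (- or left out, the last holds). The fingers move at their own pace and stop on an object; FORCE is the grip in N (left out, the last holds). Time passes only in rows, so rows that do not move let the fingers close. It gives the time, the measured TCP pose, the force and the opening at its end, in the units of the state.
- monitor.observe(): the state, without advancing time (a new reading comes with each control period).
- read_camera(name): name is "scene" or "side" or "wrist"; returns a dict with "pixels" (420x560x3 uint8, red, green, blue), "z_map" (420x560 float32, m along the optical axis (not along the pixel's ray), 0 where there is no reading), "vertical_fov" (degrees; the focal length in pixels is half the picture's height over the tangent of half this angle, whatever the lens; pixels are square), "cx", "cy" (the principal point, pixels), "k1" (the pictures are not rectified: a ray, as slopes to the right and down, at radius r is drawn at 1 + k1 r^2 times it, then the intrinsics apply), "world_to_cam" (4x4, takes a point from world to camera coordinates); the wrist camera has in their place "tool_from_camera" (4x4, takes a point from camera to tool coordinates, whose origin is the TCP and whose axes are the flange's). Camera axes: x right, y up, looking along -z (the intrinsics and any distortion apply to the point x, -y, -z); pixel columns grow to the right and rows downward; lengths in m; the calibration is good to about 2 mm. A picture is of the moment at which its call begins: read the wrist's pose just before it.
- job.hand_in(): hands the job in, once; it reports no verdict.
Trained networks look in the newest picture that a camera, given by its name, has taken for a name from the list of things; names that differ only in an ending like _2 or _b are one class to them, and where a whole thing is asked for, a point or a joint stands for the part that bears it (a point fixed in the world has none). Each returns a list of dicts, best first, with "p" (0 to 1); they miss things now and then, are a little off and sometimes report something else, mostly with a low value. They report only what shows in the picture. A call takes as long as a camera call.
- outline_of(camera, thing): "mask" (420x560 bool, what is visible of it) and "bbox" ([left, top, right, bottom] in pixels, round what is visible of it).
The state is a dict: "time": time; "joint_pos": joint angles; "joint_velocities": joint speeds; "joint_torque": joint torques, N m; "tool_pos": TCP position; "ee_rot": TCP orientation; "ft_force": force on the tool from outside, world axes, zero at the start; "ft_torque": the same for the moment, N m; "width": finger opening in m.
Only numpy, scipy, OpenCV 4.12 (cv2) and the standard library are available. Lean on these libraries where they do the work, as an engineer would, in place of code of your own. Each camera call takes 0.05 s, during which the arm holds its last target.

## Task

The two level floats lying on the bench look the same at both ends, but each hides a slug in one end. Lift each float by its middle to find its heavy end, then lay the floats in the two cradles of the rack, one in each, with the heavy end toward the rack's front (the side facing the robot), so that both cradles dip forward and the floats are left resting heavy end down. Leave the two vials and the tape roll as they stand.

Things in the scene. Friction and masses are not known exactly. Their poses are not given: they have to be found in the camera images.
- float_a: level float: plain aluminium tube, 26 mm diameter, an equal grey six-sided cap on each end (32 mm across flats, 17 mm long); 150 mm long over all, about 0.23 kg. A slug fixed inside one end puts its centre of mass about 27 mm from the middle; which end varies and is not told by the axes. Lies on a cap flat. Origin: its middle, on the centre line; x runs along it, either way round
- float_b: second level float, outwardly the same as float_a; its heavy end varies separately. Origin and axes as float_a
- rack: fixed rack: aluminium base 140 (x) by 230 (y) by 12 mm with two tipping cradles side by side, 140 mm apart, lengthwise along the rack's x. Origin: centre of the underside, on the bench; x points to the rear: -x is the front, which faces the robot (within 0.25 rad); y left, z up
- cradle_left (a joint): left (+y) cradle's angle, rad: 0 level on its rear rest (light spring), 0.5 fully dipped to the front. A float laid with its heavy end in front tips it to about 0.5 within 2 s; heavy end at the rear: it stays at 0. A steel beam 12 mm wide, its top 18 mm below a laid float's axis, carries two grey V saddles
- cradle_right (a joint): right (-y) cradle's angle, the same. Saddles of both cradles: open V, mouth 44 mm wide at about the height of the float's axis, each 18 mm long, centred 39 mm before and behind the middle (60 mm free between them for the fingers). The tube lies in both, its caps beyond them, with 10 mm play lengthwise
- cradle_left_seat (a point): where the middle of a float belongs in the left cradle, on the float's axis, 96 mm above the bench and 34 mm above the cradle's axle while level; moves with the cradle; x points to the rear along the cradle
- cradle_right_seat (a point): the same point of the right cradle.
- vial_0: glass sample vial with a black cap, 23 mm wide, 52 mm high, standing left of the rack; bystander. Origin: centre of its underside.
- vial_1: glass sample vial with a white cap, 23 mm wide, 52 mm high, standing left of the rack; bystander. Origin: centre of its underside.
- tape_roll: roll of label tape, 68 mm wide, 19 mm high, lying flat near the front edge of the bench; bystander. Origin: centre of its underside.

How it is judged (in metres and radians):
On the way, in this order (a step that is already met when the one before it is completed fails the run):
1. a float is lifted clear of the bench, gripped within 35 mm of its middle (((height (world z) of float_a above 0.06 m and distance between the grasp point and float_a below 0.035 m) or (height (world z) of float_b above 0.06 m and distance between the grasp point and float_b below 0.035 m))), for 0.2 s.
2. one float rests released in a cradle that has dipped to the front ((((distance between float_a and cradle_left_seat below 0.02 m and value of joint cradle_left above 0.4 rad and angle between the x axis of float_a and the x axis of cradle_left_seat, either way round below 0.2 rad and contact force between float_a and the fingers below 0.05 N and linear speed of float_a below 0.03 m/s) or (distance between float_a and cradle_right_seat below 0.02 m and value of joint cradle_right above 0.4 rad and angle between the x axis of float_a and the x axis of cradle_right_seat, either way round below 0.2 rad and contact force between float_a and the fingers below 0.05 N and linear speed of float_a below 0.03 m/s)) or ((distance between float_b and cradle_left_seat below 0.02 m and value of joint cradle_left above 0.4 rad and angle between the x axis of float_b and the x axis of cradle_left_seat, either way round below 0.2 rad and contact force between float_b and the fingers below 0.05 N and linear speed of float_b below 0.03 m/s) or (distance between float_b and cradle_right_seat below 0.02 m and value of joint cradle_right above 0.4 rad and angle between the x axis of float_b and the x axis of cradle_right_seat, either way round below 0.2 rad and contact force between float_b and the fingers below 0.05 N and linear speed of float_b below 0.03 m/s)))), for 0.2 s.
3. with one float parked, the other is lifted clear of the bench, gripped within 35 mm of its middle ((((height (world z) of float_a above 0.06 m and distance between the grasp point and float_a below 0.035 m) and ((distance between float_b and cradle_left_seat below 0.02 m and value of joint cradle_left above 0.4 rad and angle between the x axis of float_b and the x axis of cradle_left_seat, either way round below 0.2 rad and contact force between float_b and the fingers below 0.05 N and linear speed of float_b below 0.03 m/s) or (distance between float_b and cradle_right_seat below 0.02 m and value of joint cradle_right above 0.4 rad and angle between the x axis of float_b and the x axis of cradle_right_seat, either way round below 0.2 rad and contact force between float_b and the fingers below 0.05 N and linear speed of float_b below 0.03 m/s))) or ((height (world z) of float_b above 0.06 m and distance between the grasp point and float_b below 0.035 m) and ((distance between float_a and cradle_left_seat below 0.02 m and value of joint cradle_left above 0.4 rad and angle between the x axis of float_a and the x axis of cradle_left_seat, either way round below 0.2 rad and contact force between float_a and the fingers below 0.05 N and linear speed of float_a below 0.03 m/s) or (distance between float_a and cradle_right_seat below 0.02 m and value of joint cradle_right above 0.4 rad and angle between the x axis of float_a and the x axis of cradle_right_seat, either way round below 0.2 rad and contact force between float_a and the fingers below 0.05 N and linear speed of float_a below 0.03 m/s))))), for 0.2 s.
At the end, for the whole second after the job is handed in: Each of the two floats lies at rest in a cradle of its own, its middle within 20 mm of the cradle's seat point and its axis within 0.2 rad of the cradle's, released; both cradles are dipped by more than 0.4 rad, which only a heavy end in front does ((((distance between float_a and cradle_left_seat below 0.02 m and value of joint cradle_left above 0.4 rad and angle between the x axis of float_a and the x axis of cradle_left_seat, either way round below 0.2 rad and contact force between float_a and the fingers below 0.05 N and linear speed of float_a below 0.03 m/s) and (distance between float_b and cradle_right_seat below 0.02 m and value of joint cradle_right above 0.4 rad and angle between the x axis of float_b and the x axis of cradle_right_seat, either way round below 0.2 rad and contact force between float_b and the fingers below 0.05 N and linear speed of float_b below 0.03 m/s)) or ((distance between float_a and cradle_right_seat below 0.02 m and value of joint cradle_right above 0.4 rad and angle between the x axis of float_a and the x axis of cradle_right_seat, either way round below 0.2 rad and contact force between float_a and the fingers below 0.05 N and linear speed of float_a below 0.03 m/s) and (distance between float_b and cradle_left_seat below 0.02 m and value of joint cradle_left above 0.4 rad and angle between the x axis of float_b and the x axis of cradle_left_seat, either way round below 0.2 rad and contact force between float_b and the fingers below 0.05 N and linear speed of float_b below 0.03 m/s)))); the robot touches nothing.
It fails at once if the black-capped vial is moved more than 30 mm or tipped (distance of vial_0 from where it was at the start of the episode above 0.03 m or angle between vial_0's own z axis and vertical above 0.5 rad).
It fails at once if the white-capped vial is moved more than 30 mm or tipped (distance of vial_1 from where it was at the start of the episode above 0.03 m or angle between vial_1's own z axis and vertical above 0.5 rad).
It fails at once if the tape roll is moved more than 30 mm or tipped (distance of tape_roll from where it was at the start of the episode above 0.03 m or angle between tape_roll's own z axis and vertical above 0.5 rad).
It also fails if it takes over 64 s, if anything falls off the work surface, if the arm or the gripper's body presses on something with over 40 N, if the wrist force passes 120 N, or if a joint passes its speed limit or range.

## Working session

There is one attempt and no reset: what is moved stays moved. The work goes in short steps, Python scripts to look and compute and a shell command to move; the robot and the scene stay as the last step left them, time stands still between calls to the robot, and variables do not carry over. Pictures are saved under pics/ and viewed, and the job is handed in when it is done.

```bash
ls; mkdir -p pics; cat > h.py <<'E'
import numpy as np, cv2
from workcell import monitor, read_camera, job, outline_of
def cam(name):
    s=monitor.observe(); d=read_camera(name)
    return s,d
def save(d,fn): cv2.imwrite('pics/'+fn,cv2.cvtColor(d['pixels'],cv2.COLOR_RGB2BGR))
def pts(d,s,mask):
    H,W=d['z_map'].shape
    f=H/2/np.tan(np.radians(d['vertical_fov'])/2)
    v,u=np.nonzero(mask&(d['z_map']>0)); z=d['z_map'][v,u]
    K=np.array([[f,0,d['cx']],[0,f,d['cy']],[0,0,1.]])
    p=cv2.undistortPoints(np.stack([u,v],1).astype(float)[:,None],K,np.array([d['k1'],0,0,0.]))[:,0] if len(u) else np.zeros((0,2))
    # (distortion r of undistorted ray: matches opencv model)
    c=np.stack([p[:,0]*z,-p[:,1]*z,-z],1)
    if 'world_to_cam' in d:
        M=np.linalg.inv(np.array(d['world_to_cam']))
    else:
        from scipy.spatial.transform import Rotation as R
        T=np.eye(4);T[:3,:3]=R.from_euler('xyz',s['ee_rot'],degrees=True).as_matrix();T[:3,3]=s['tool_pos']
        M=T@np.array(d['tool_from_camera'])
    return c@M[:3,:3].T+M[:3,3],u,v
E
python3 - <<'E'
from h import *
print(monitor.observe())
for n in('scene','side','wrist'):
    s,d=cam(n);save(d,n+'0.png')
    print(n,d['cx'],d['cy'],d['k1'],d['vertical_fov'])
    for t in('float_a','rack','cradle_left','cradle_left_seat','vial_0','vial_1','tape_roll'):
        for o in outline_of(n,t):
            P,u,v=pts(d,s,o['mask'])
            if len(P): print(t,round(o['p'],2),np.round(o['bbox']),np.round(np.median(P,0),3),np.round(P.min(0),3),np.round(P.max(0),3))
E
```

```text
pics
{'time': 0.0, 'joint_pos': array([-7.61685119e+01,  1.79596156e+01,  8.58551090e+01, -6.45025604e-04,
        7.62600324e+01, -1.27991843e+01]), 'joint_velocities': array([ 0.01502571, -0.01515186, -0.06829633,  0.02843658, -0.03231491,
       -0.16323514]), 'joint_torque': array([-1.91674549e-04, -4.02211547e+01, -2.52272505e+01,  6.94792438e-02,
        3.51960375e-02, -9.86075793e-05]), 'tool_pos': array([ 0.2352554 , -0.46905829,  0.23815231]), 'ee_rot': array([-1.79926962e+02, -1.59504569e-02,  2.66308158e+01]), 'ft_force': array([-0.05661812,  1.11246956,  0.31323784]), 'ft_torque': array([-0.01134672,  0.04758181,  0.01503941]), 'width': 0.08802395150740999}
scene 280.05657819022497 208.68421118311687 -0.11628734735640978 49.54420527954877
float_a 0.53 [299. 245. 312. 257.] [0.409 0.03  0.023] [ 0.257 -0.014 -0.003] [0.458 0.134 0.186]
rack 0.67 [224. 179. 296. 250.] [0.618 0.059 0.014] [ 0.545 -0.1   -0.005] [0.822 0.17  0.105]
rack 0.27 [395. 220. 414. 234.] [ 0.348 -0.312  0.016] [ 0.311 -0.341 -0.005] [ 0.377 -0.27   0.025]
cradle_left 0.57 [227. 197. 254. 220.] [0.62
[... 1342 characters left out ...]
0.056]
vial_1 0.46 [284. 165. 289. 179.] [0.597 0.323 0.03 ] [ 0.587  0.312 -0.001] [0.608 0.336 0.056]
tape_roll 0.96 [232. 313. 259. 336.] [ 0.351 -0.316  0.016] [ 0.318 -0.343 -0.003] [ 0.386 -0.273  0.025]
tape_roll 0.39 [302. 163. 305. 175.] [0.657 0.315 0.032] [0.65  0.307 0.003] [0.667 0.327 0.057]
wrist 280.67609385641566 207.42418689361722 -0.038490303209803706 71.30376167572696
vial_0 0.2 [163.   0. 228.  59.] [ 0.344 -0.311  0.019] [ 0.315 -0.34  -0.001] [ 0.384 -0.272  0.022]
vial_1 0.2 [163.   0. 228.  59.] [ 0.344 -0.311  0.019] [ 0.315 -0.34  -0.001] [ 0.384 -0.272  0.022]
tape_roll 0.76 [165.   0. 231.  60.] [ 0.344 -0.31   0.019] [ 0.315 -0.34  -0.001] [ 0.384 -0.263  0.022]
```

View pics/scene0.png

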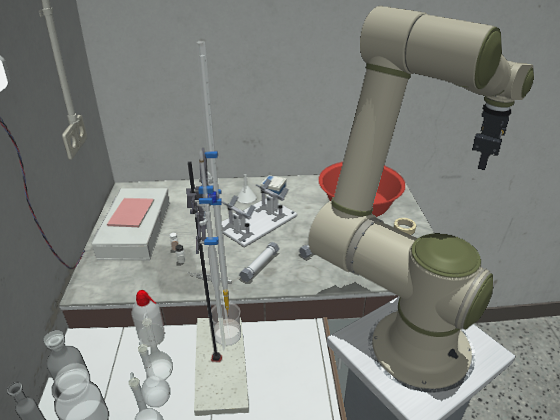

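View pics/side0.png

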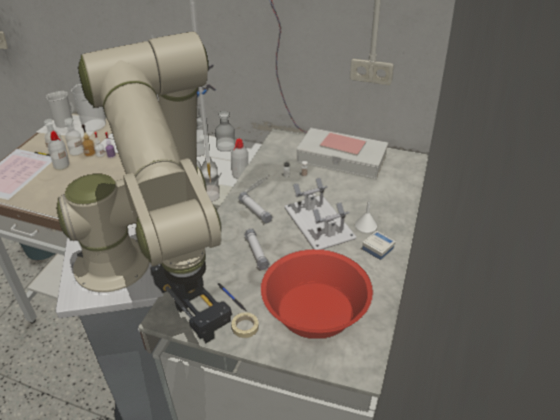

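Both floats show up in the side view, at about (257,249) and (256,207). The rack is at about (320,212), and the red bowl at (317,292) is clutter. Next I'll fit the positions and map the obstacles.

```bash
cat >> h.py <<'E'
def linefit(P):
    c=P[:,:2].mean(0); w,V=np.linalg.eigh(np.cov((P[:,:2]-c).T)); a=V[:,1]
    t=(P[:,:2]-c)@a; lo,hi=np.percentile(t,[.5,99.5]); m=c+a*(lo+hi)/2
    return m,np.degrees(np.arctan2(a[1],a[0])),hi-lo
E
python3 - <<'E'
from h import *
s,d=cam('side')
for o in outline_of('side','float_a'):
    P,u,v=pts(d,s,o['mask']); k=(P[:,2]>.008)&(P[:,2]<.045); print(o['p'],len(P),linefit(P[k]),P[k,2].max())
P,u,v=pts(d,s,np.ones((420,560),bool))
k=(P[:,0]>.2)&(P[:,0]<.95)&(P[:,1]>-.7)&(P[:,1]<.6)&(P[:,2]>.03)
import collections
g=collections.defaultdict(list)
for p in P[k]: g[(int(p[0]/.05),int(np.floor(p[1]/.05)))].append(p[2])
for y in range(12,-14,-1): print('%.2f'%(y*.05),' '.join('%3d'%(100*max(g[(x,y)])) if g[(x,y)] else '  .' for x in range(4,19)))
E
```

```text
0.74 429 (array([ 0.42617144, -0.03987607]), np.float64(96.68360666187554), np.float64(0.15342820764402754)) 0.03624684097892339
0.57 430 (array([0.4534413 , 0.15180338]), np.float64(115.33503529306154), np.float64(0.15421992100807566)) 0.03610911274380868
0.60   .   .   .   .   .   .   .   .   .   .   .   .   .   .   .
0.55   .   .   .   .   .   .   .   .   .   .  53  54  54  22   .
0.50   .   .   8   .   .   .   .   .   .   .   6   6  54  55  55
0.45   .   .   .   .   7   8   .   .   .   6   6   7   7  49  56
0.40  51   .   .   .   .   .   .   .   6   6   7   7   7   7   6
0.35  52   .   3   3   .   .   .   .   .   6   7   7   7   7   6
0.30   .   .  64  44   .   .   .   5   5   5   6   7   7   7   6
0.25   .   .   3   .   .   .   .   .   .   .   .   .   6   6   6
0.20   .   .   .   .   3   .   .   .   .   .   .   .   .   6   6
0.15   .   .   .   .   3   3   .   .   .  10   .   .   .   .   .
0.10   .   .   .   .   .   3   .  10   8  10   .   .   .   .   .
0.05   .  24  22   .   .   3   .  10  10   .   .   .   .   .   .
0.00   .  33  22   .   3   .   .   .  10  10   .   9   .   .  4
[... 159 characters left out ...]
   .   8   8   .   .   3   3   3  73   .
-0.20  63   .   .   .   8   9   9   9   8   8   .   3  73  74   .
-0.25  62   .   .   .   9   7   .   3   8   9   .   .  75   .   .
-0.30  60   .   .   8   9   .   .   .   5   9   .  77  75   .   .
-0.35  59  54   .   .   8   .   .   .   7   8  79  79   .   .   .
-0.40  57  55   .   .   9   8   5   4   9   8  81   .   .   .   .
-0.45  52  54   .   .   .   9   8   8   8  82  82   .   .   .   .
-0.50  53  53  52   .   .   .   .   .   .  85   .   .   .   .   .
-0.55  52  51  49   .   .   .   .   .  85  85   .   .   .   .   .
-0.60  34  34   .   .   .   .   .   .  87   .   .   .   .   .   .
-0.65   .   .   .   .   .   .   .  89  87   .   .   .   .   .   .
```

```bash
python3 -m handwheel '[[16,44,12,0,0,5.8],[16,44,12,0,0,5.8],[16,44,12,0,0,5.8],[16,44,12,0,0,5.8],[16,44,12,0,0,5.8],[16,44,12,0,0,5.8],[16,44,12,0,0,5.8],[16,44,12,0,0,5.8]]' -1 && python3 -m handwheel '[[16,44,0,0,0,5.8],[16,44,0,0,0,5.8],[16,44,0,0,0,5.8],[16,44,0,0,0,5.8],[0,0,0,0,0,0],[0,0,0,0,0,0]]'
cat >> h.py <<'E'
def look(fn,things):
    s,d=cam('wrist');save(d,fn); print(s['time'],s['tool_pos'],s['ee_rot'],s['width'],s['ft_force'],s['ft_torque'])
    for t in things:
        for o in outline_of('wrist',t):
            if o['p']<.3: continue
            P,u,v=pts(d,s,o['mask'])
            print(t,round(o['p'],2),np.round(o['bbox']),np.round(np.median(P,0),3),np.round(P.min(0),3),np.round(P.max(0),3))
            if 'float' in t:
                k=P[:,2]>.008; m,a,l=linefit(P[k]);print('   ',m,a,l)
    return s,d
E
python3 - <<'E'
from h import *
s,d=look('w1.png',['float_a','rack','cradle_left','cradle_left_seat'])
np.savez('w1.npz',P=pts(d,s,d['z_map']>0)[0])
E
```

```text
time: 2.1
tool_pos: [0.3634, -0.1155, 0.3355]
ee_rot: [180.0, 0.0, 73.2]
ft_force: [-0.1, -0.9, 0.2]
width: 0.088
time: 2.7
tool_pos: [0.4272, 0.0592, 0.3345]
ee_rot: [-180.0, 0.0, 96.3]
ft_force: [0.4, -0.3, 0.4]
width: 0.0882
2.7 [0.42721662 0.05916815 0.33454166] [-1.79967959e+02  1.26836146e-02  9.63139268e+01] 0.08823917298363523 [ 0.40459378 -0.29816136  0.4129472 ] [-0.04725285 -0.08040996  0.01815678]
float_a 0.98 [263. 178. 283. 265.] [ 0.425 -0.031  0.027] [ 0.4   -0.127 -0.002] [0.453 0.039 0.034]
    [ 0.42489431 -0.03663026] 96.74961762593576 0.1492702957132042
float_a 0.67 [278.  48. 328. 153.] [0.451 0.16  0.028] [ 0.407  0.08  -0.   ] [0.498 0.23  0.035]
    [0.45238534 0.15629608] 114.68553086536764 0.14714114624749342
rack 0.72 [366. 103. 475. 260.] [0.631 0.065 0.013] [ 0.549 -0.1   -0.002] [0.765 0.179 0.104]
cradle_left 0.96 [392. 120. 475. 165.] [0.627 0.123 0.087] [ 0.573  0.079 -0.001] [0.742 0.158 0.104]
cradle_left_seat 0.57 [392. 124. 475. 167.] [0.626 0.123 0.086] [ 0.573  0.09  -0.002] [0.735 0.16  0.104]
```

View pics/w1.png

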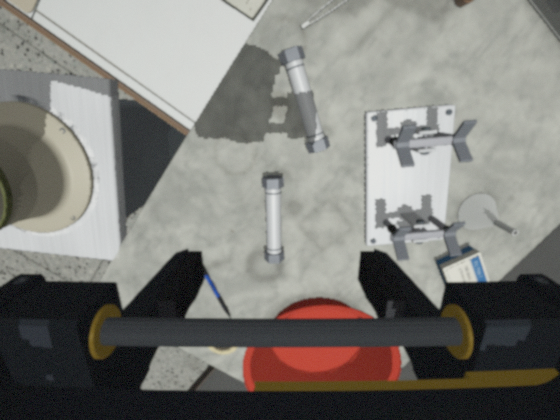

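```bash
python3 -m handwheel '[[-1,-45,-30,0,0,0.4],[-1,-45,-40,0,0,0],[0,-7,-45,0,0,0],[0,0,-45,0,0,0],[0,0,-45,0,0,0],[0,0,-40,0,0,0],[0,0,-20,0,0,0],[0,0,0,0,0,0]]' -1 60
python3 - <<'E'
from h import *
P=np.load('w1.npz')['P']
k=(P[:,0]>.53)&(P[:,0]<.74)&(P[:,1]>-.13)&(P[:,1]<.22)
Q=P[k]
b=Q[(Q[:,2]>.008)&(Q[:,2]<.016)]; print(len(b)); r=cv2.minAreaRect((b[:,:2]*1000).astype(np.float32));print(r)
print(np.percentile(b,[1,99],axis=0))
t=Q[(Q[:,2]>.09)&(Q[:,2]<.11)]
n,l,st,c=cv2.connectedComponentsWithStats(cv2.dilate(np.histogram2d(t[:,0],t[:,1],bins=[105,175],range=[[.53,.74],[-.13,.22]])[0].astype(np.uint8),np.ones((5,5))).clip(0,1).astype(np.uint8))
for i in range(1,n): print(st[i],.53+c[i][1]*.002,-.13+c[i][0]*.002)
E
```

```text
time: 3.75
tool_pos: [0.4241, -0.0276, 0.0769]
ee_rot: [-179.7, -0.1, 96.5]
ft_force: [0.0, 0.3, 0.4]
width: 0.0882
8610
((644.5120849609375, 28.557846069335938), (141.17599487304688, 285.1831970214844), 11.249513626098633)
[[ 0.55652753 -0.06047776  0.0094021 ]
 [ 0.71409266  0.17239229  0.01461753]]
[125  19  14  15 183] 0.5819890710382514 0.13327868852459018
[107  23  13  15 171] 0.5894385964912281 0.096
[ 57  33  14  14 170] 0.6086941176470588 -0.0030823529411764805
[ 38  37  14  14 163] 0.6169693251533742 -0.041325153374233134
[134  57  13  14 167] 0.6575928143712575 0.1496766467065868
[114  61  14  15 187] 0.6659037433155081 0.11146524064171123
[ 65  71  13  14 165] 0.6854303030303031 0.012339393939393956
[ 46  75  14  15 173] 0.6936184971098266 -0.024936416184971097
```

```bash
python3 -m handwheel '[[1,-10,-25,0,0,0.2],[0,0,-25,0,0,0],[0,0,-16,0,0,0],[0,0,0,0,0,0],[0,0,0,0,0,0]]'
```

```text
time: 4.25
tool_pos: [0.4273, -0.0378, 0.0141]
ee_rot: [179.9, 0.0, 96.8]
ft_force: [0.9, 0.4, 0.2]
width: 0.088
```

```bash
python3 -m handwheel '[[-2,0,-9,0,0,0],[0,0,0,0,0,0]]' && python3 -m handwheel '[[0,0,0,0,0,0],[0,0,0,0,0,0],[0,0,0,0,0,0],[0,0,0,0,0,0],[0,0,0,0,0,0]]' 1 60; python3 -c "
from h import *
for i in range(1):
  s=monitor.observe();print(s['ft_force'],s['ft_torque'])"
```

```text
time: 4.45
tool_pos: [0.4243, -0.0373, 0.0038]
ee_rot: [-180.0, -0.0, 96.8]
ft_force: [0.2, 0.2, 0.7]
width: 0.0883
time: 4.95
tool_pos: [0.4246, -0.0373, 0.0038]
ee_rot: [180.0, 0.0, 96.8]
ft_force: [-0.8, 0.1, 0.9]
width: 0.0503
[-0.81096909  0.09322007  0.93461391] [-0.02548465 -0.09121542  0.062525  ]
```

```bash
python3 -m handwheel '[[0,0,0,0,0,0],[0,0,0,0,0,0],[0,0,0,0,0,0],[0,0,0,0,0,0]]' && python3 -m handwheel '[[0,0,10,0,0,0],[0,0,25,0,0,0],[0,0,35,0,0,0],[0,0,35,0,0,0],[0,0,30,0,0,0],[0,0,0,0,0,0],[0,0,0,0,0,0],[0,0,0,0,0,0]]' ; python3 - <<'E'
from h import *
s,d=look('w2.png',['float_a'])
for i in range(3):
    s,d=cam('wrist');print(s['ft_force'],s['ft_torque'])
E
```

```text
time: 5.35
tool_pos: [0.4246, -0.0373, 0.0038]
ee_rot: [180.0, 0.0, 96.8]
ft_force: [0.1, 0.7, 0.7]
width: 0.0245
time: 6.15
tool_pos: [0.4238, -0.037, 0.1376]
ee_rot: [-179.9, -0.1, 96.8]
ft_force: [0.0, 0.6, -3.1]
width: 0.0247
6.15 [ 0.42375541 -0.0369952   0.13760462] [-1.79867762e+02 -7.10296190e-02  9.68237495e+01] 0.024736123929517084 [ 0.02067114  0.63208596 -3.10518619] [-0.03262136 -0.02218107  0.01065792]
float_a 0.92 [240. 131. 324. 382.] [ 0.42  -0.004  0.162] [ 0.379 -0.273 -0.001] [0.491 0.039 0.229]
    [ 0.42285693 -0.03171318] 96.98133947999402 0.13916880176568364
[ 0.08930162  0.6638285  -2.4453098 ] [ 0.02102788 -0.07366869  0.03614969]
[-0.06709503 -0.15533616 -2.28001345] [ 0.03457329 -0.06031358  0.03016001]
[-0.31960048  0.55508593 -2.03050931] [ 0.02062655 -0.07591829  0.02525546]
```

View pics/w2.png

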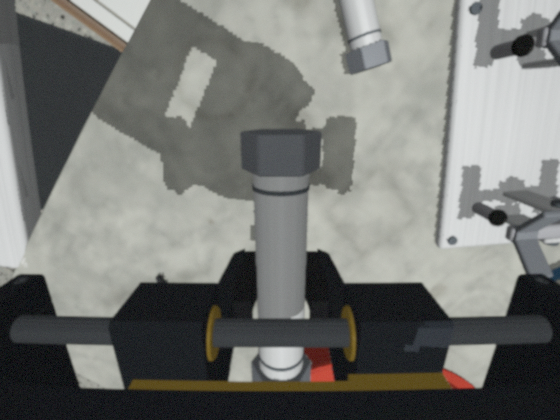

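```bash
python3 - <<'E'
from h import *
s,d=cam('wrist'); 
for i in range(3):
    print(s['ft_torque'])
for o in outline_of('wrist','float_a')[:2]:
    P,u,v=pts(d,s,o['mask']); k=(P[:,2]>.08); P=P[k]
    for y in np.arange(-.12,.06,.015):
        q=P[abs(P[:,1]-y)<.0075]
        if len(q): print(round(y,3),len(q),np.round(np.percentile(q[:,2],[50,98]),4),np.round(q[:,0].mean(),4))
E
```

```text
[-0.0035123  -0.07881669  0.06099512]
[-0.0035123  -0.07881669  0.06099512]
[-0.0035123  -0.07881669  0.06099512]
-0.105 140 [0.1538 0.1605] 0.4265
-0.09 1178 [0.1605 0.1637] 0.431
-0.075 516 [0.1622 0.1639] 0.4295
-0.06 134 [0.1587 0.1626] 0.4235
-0.045 1199 [0.1619 0.1641] 0.4249
-0.03 1333 [0.1622 0.1643] 0.4231
-0.015 1496 [0.1622 0.1647] 0.4212
0.0 1668 [0.1623 0.1646] 0.4195
0.015 1860 [0.163  0.1677] 0.4168
0.03 3020 [0.1665 0.1683] 0.4159
0.045 187 [0.1556 0.1667] 0.4252
```

```bash
cat >> h.py <<'E'
def ft(n=20):
    a=[]
    for i in range(n):
        s,d=cam('wrist'); a.append(np.r_[s['ft_force'],s['ft_torque'],s['joint_torque'][3:]])
    a=np.array(a); print(len(a)); print(np.round(a.mean(0),4)); print('sem',np.round(a.std(0)/np.sqrt(n),4))
E
python3 -c "
from h import *
ft(20)"
```

```text
20
[ 4.3400e-02 -1.1440e-01 -2.1089e+00  3.9400e-02 -6.9700e-02  1.0000e-04
  4.9000e-03  2.0300e-02  0.0000e+00]
sem [9.260e-02 8.610e-02 1.054e-01 6.400e-03 6.000e-03 7.400e-03 0.000e+00
 1.000e-04 0.000e+00]
```

```bash
python3 -m handwheel '[[15,2,10,0,0,-7.8],[20,2,10,0,0,-7.8],[22,2,0,0,0,-7.8],[22,2,0,0,0,-7.8],[22,2,0,0,0,-7.8],[22,2,0,0,0,-7.8],[22,2,0,0,0,-7.8],[22,2,0,0,0,-7.8]]' && python3 -m handwheel '[[20,2,0,0,0,-7.8],[20,2,0,0,0,-7.5],[18,2,0,0,0,-7.5],[0,0,0,0,0,0],[0,0,0,0,0,0],[0,0,0,0,0,0]]'; python3 - <<'E'
from h import *
s,d=look('w3.png',['float_a','cradle_left'])
np.savez('w3.npz',P=pts(d,s,d['z_map']>0)[0])
ft(14)
E
```

```text
time: 8.3
tool_pos: [0.5924, -0.0211, 0.1585]
ee_rot: [-180.0, 0.0, 34.1]
ft_force: [-0.3, 0.1, -1.8]
width: 0.0247
time: 8.9
tool_pos: [0.6489, -0.0153, 0.1587]
ee_rot: [-180.0, 0.0, 11.7]
ft_force: [-0.5, -0.4, -2.9]
width: 0.0247
8.9 [ 0.6489242  -0.01532848  0.15872698] [-1.79989270e+02  3.31441343e-02  1.17434171e+01] 0.024741644142673616 [-0.46339007 -0.38173428 -2.88481597] [ 0.06076256 -0.0718498   0.01364145]
float_a 0.75 [ 65. 309. 120. 316.] [0.461 0.165 0.019] [ 0.432  0.034 -0.002] [0.673 0.221 0.243]
    [0.54910445 0.11292308] 146.8639744780934 0.29422744091669445
float_a 0.75 [240. 132. 324. 382.] [ 0.681 -0.01   0.183] [ 0.429 -0.097 -0.001] [0.725 0.017 0.24 ]
    [ 0.65450775 -0.01382051] -168.28448967936166 0.13734502671040366
cradle_left 0.71 [ 50. 148. 141. 274.] [0.633 0.127 0.086] [ 0.495  0.088 -0.001] [0.677 0.234 0.103]
14
[-1.3850e-01  5.1900e-02 -2.3568e+00  2.2400e-02 -6.2000e-02  1.2000e-03
  1.8700e-02 -7.5000e-03 -5.8000e-03]
sem [1.404e-01 1.324e-01 1.608e-01 1.030e-02 5.900e-03 8.300e-03 1.000e-04
 1.000e-04 1.500e-03]
```

View pics/w3.png

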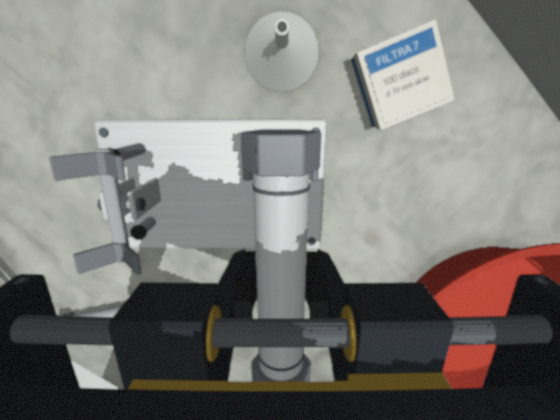

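```bash
cat >> h.py <<'E'
def tips(P,x0=.53,x1=.74,y0=-.13,y1=.22):
    t=P[(P[:,0]>x0)&(P[:,0]<x1)&(P[:,1]>y0)&(P[:,1]<y1)&(P[:,2]>.09)&(P[:,2]<.11)]
    h=np.histogram2d(t[:,0],t[:,1],bins=[int((x1-x0)*500),int((y1-y0)*500)],range=[[x0,x1],[y0,y1]])[0]
    n,l,st,c=cv2.connectedComponentsWithStats((cv2.dilate(h,np.ones((3,3)))>0).astype(np.uint8))
    for i in range(1,n):
        if st[i][4]>40: print(st[i],x0+(c[i][1]+.5)*.002,y0+(c[i][0]+.5)*.002)
E
python3 - <<'E'
from h import *
P=np.load('w3.npz')['P']; tips(P)
a=np.radians(11.7);e=np.array([np.cos(a),np.sin(a)]);n=np.array([-e[1],e[0]])
q=P[(P[:,2]>.15)&(P[:,2]<.2)]; t=(q[:,:2]-[.6489,-.0153])@e; w=(q[:,:2]-[.6489,-.0153])@n
k=(abs(w)<.022)&(t>.03); print(np.histogram(t[k],bins=np.arange(.03,.1,.004)))
k&=(t<.085); print('cap w range',np.percentile(w[k&(t>.062)],[1,50,99]), 'tube w',np.percentile(w[k&(t<.05)],[1,50,99]))
E
```

```text
[126  20  12  13 123] 0.5830325203252033 0.1342357723577236
[107  24  12  13 128] 0.5911875 0.09590625
[134  58  12  13 133] 0.6587443609022556 0.1496015037593985
[115  62  11  12 116] 0.6663103448275862 0.11127586206896553
[70 72  7  7 42] 0.6807142857142857 0.01671428571428571
[47 76  6  8 41] 0.6898780487804879 -0.03026829268292683
(array([419, 434, 450, 465, 463, 526, 393, 737, 760, 799, 834, 393,   0,
         0,   0,   0,   0]), array([0.03 , 0.034, 0.038, 0.042, 0.046, 0.05 , 0.054, 0.058, 0.062,
       0.066, 0.07 , 0.074, 0.078, 0.082, 0.086, 0.09 , 0.094, 0.098]))
cap w range [-0.01712196  0.00015223  0.01775381] tube w [-0.01200189  0.00054493  0.01281341]
```

```bash
python3 -m handwheel '[[2,1,-20,0,0,0],[0,0,-25,0,0,0],[0,0,-12,0,0,0],[0,0,-6,0,0,0],[0,0,-4,0,0,0],[0,0,-3,0,0,0],[0,0,0,0,0,0]]'
```

```text
time: 10.45
tool_pos: [0.6517, -0.0143, 0.0891]
ee_rot: [180.0, -0.0, 11.6]
ft_force: [-0.0, 0.6, -2.4]
width: 0.0246
```

```bash
python3 -m handwheel '[[0,0,-3,0,0,0],[0,0,-1,0,0,0],[0,0,-1,0,0,0],[0,0,0,0,0,0]]'; python3 - <<'E'
from h import *
s,d=look('w4.png',[])
s,d=cam('side');save(d,'s4.png')
cv2.imwrite('pics/s4z.png',cv2.resize(cv2.cvtColor(d['pixels'],cv2.COLOR_RGB2BGR)[140:300,220:430],None,fx=3.5,fy=3.5))
E
```

```text
time: 10.85
tool_pos: [0.6516, -0.0143, 0.0839]
ee_rot: [180.0, -0.0, 11.6]
ft_force: [-0.9, -0.8, -1.6]
width: 0.0247
10.85 [ 0.65159065 -0.01428264  0.0838842 ] [ 1.79996116e+02 -6.10966255e-03  1.16288958e+01] 0.024662681771117616 [-0.91563423 -0.77422639 -1.63795578] [-0.03535985  0.00892893 -0.02466038]
```

View pics/s4z.png

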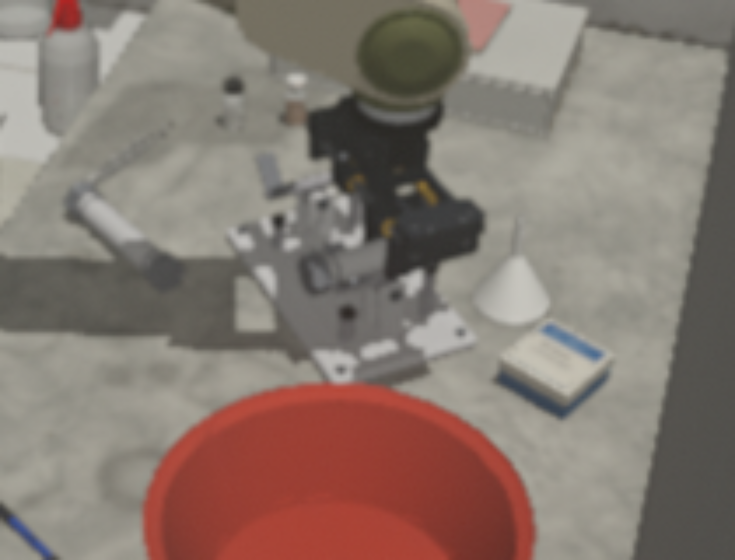

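The side view shows the float in line with the right cradle, with its front cap at about (320,272) in the zoomed crop. Next I'll lower 1 mm more and release.

```bash
python3 -m handwheel '[[0,0,-1,0,0,0],[0,0,0,0,0,0],[0,0,0,0,0,0],[0,0,0,0,0,0],[0,0,0,0,0,0],[0,0,0,0,0,0]]' -0.1; python3 - <<'E'
from h import *
look('w5.png',[])
E
```

```text
time: 11.55
tool_pos: [0.6516, -0.0143, 0.0828]
ee_rot: [180.0, -0.0, 11.6]
ft_force: [0.4, -0.4, -0.5]
width: 0.0484
11.55 [ 0.65157124 -0.01427038  0.0828169 ] [ 1.79998945e+02 -3.47766785e-03  1.16309929e+01] 0.04836585761972 [ 0.37275411 -0.375066   -0.45936821] [ 0.00974965  0.02785689 -0.02069286]
```

View pics/w5.png

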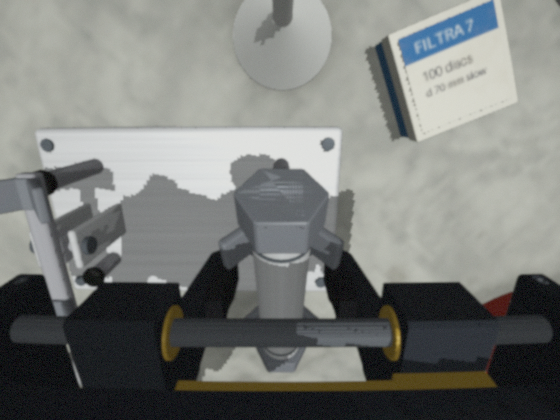

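The picture shows the rear cap (280,215) raised towards the camera, so the cradle has dipped forward. Next I'll retract and go over the second float.

```bash
python3 -m handwheel '[[0,0,15,0,0,0],[0,0,40,0,0,0],[0,0,45,0,0,0],[-15,13,20,0,0,7.9],[-15,13,0,0,0,7.9],[-15,13,0,0,0,7.9],[-15,13,0,0,0,7.9],[-15,13,0,0,0,7.9]]' && python3 -m handwheel '[[-17,15,0,0,0,7.9],[-17,15,0,0,0,7.9],[-17,15,0,0,0,7.9],[-17,15,0,0,0,7.9],[-17,15,0,0,0,7.9],[-17,15,0,0,0,7.9],[-17,15,0,0,0,7.9],[-5,0,0,0,0,7.9]]' -1 && python3 -m handwheel '[[0,0,0,0,0,0],[0,0,0,0,0,0],[0,0,0,0,0,0]]'; python3 - <<'E'
from h import *
s,d=look('w6.png',['float_a'])
tips(pts(d,s,d['z_map']>0)[0])
ft(12)
s,d=cam('side')
cv2.imwrite('pics/s6z.png',cv2.resize(cv2.cvtColor(d['pixels'],cv2.COLOR_RGB2BGR)[140:300,220:430],None,fx=3.5,fy=3.5))
E
```

```text
time: 12.4
tool_pos: [0.576, 0.0512, 0.2041]
ee_rot: [179.9, -0.0, 51.5]
ft_force: [0.2, -0.1, -0.3]
width: 0.0483
time: 13.2
tool_pos: [0.4514, 0.1571, 0.2041]
ee_rot: [179.9, 0.0, 114.8]
ft_force: [-0.1, -0.3, 0.8]
width: 0.0882
time: 13.5
tool_pos: [0.453, 0.1555, 0.2031]
ee_rot: [180.0, 0.0, 114.1]
ft_force: [-0.1, 0.2, 0.6]
width: 0.0881
13.5 [0.45301461 0.15546528 0.20310106] [1.79970064e+02 1.31594453e-02 1.14148199e+02] 0.08812759964447928 [-0.14243936  0.16825846  0.58573891] [-0.04447799 -0.12908322  0.00739307]
float_a 0.83 [262. 120. 298. 246.] [0.449 0.164 0.028] [ 0.405  0.07  -0.002] [0.498 0.231 0.034]
    [0.4522972  0.15705563] 114.6253474276816 0.1483077693298097
float_a 0.65 [301. 352. 368. 382.] [ 0.591 -0.016  0.076] [ 0.562 -0.109 -0.   ] [ 0.64  -0.004  0.093]
    [ 0.599469   -0.01504205] -162.62533235974226 0.07623935603700024
[55 36 10 19 89] 0.6202808988764045 -0.009494382022471909
12
[ 0.2312 -0.0079  0.0055 -0.0228 -0.1224  0.0038  0.0629  0.0411  0.0098]
sem [1.451e-01 1.471e-01 1.068e-01 8.500e-03 4.600e-03 8.900e-03 1.000e-04
 4.000e-04 2.300e-03]
```

View pics/w6.png

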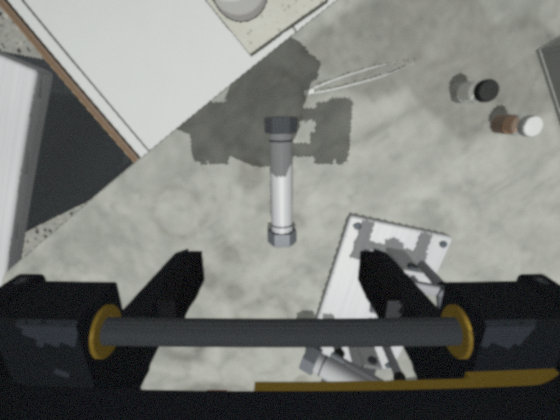

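View pics/s6z.png

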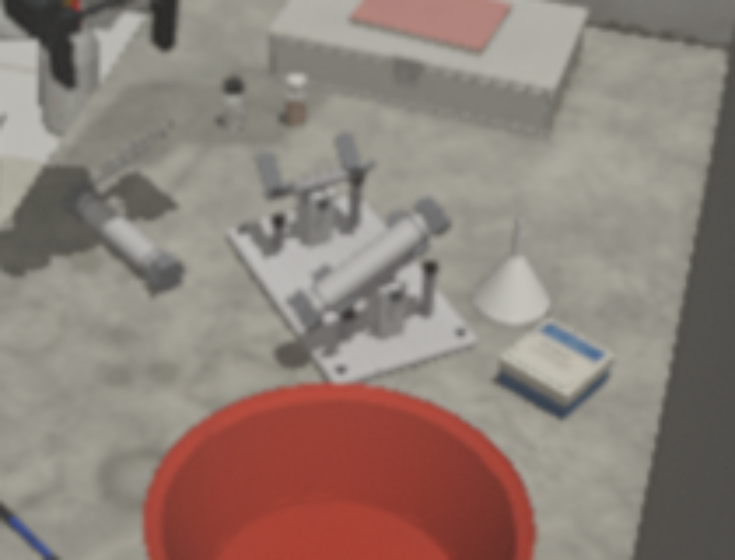

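The first float lies in the dipped right cradle with its front cap down. Next I'll descend on the second float, at (281,180) in the wrist picture.

```bash
python3 -m handwheel '[[-1,1,-40,0,0,0.5],[0,0,-45,0,0,0],[0,0,-45,0,0,0],[0,0,-35,0,0,0],[0,0,-20,0,0,0],[0,0,0,0,0,0],[0,0,0,0,0,0]]'
```

```text
time: 14.95
tool_pos: [0.452, 0.1568, 0.0184]
ee_rot: [180.0, 0.0, 114.8]
ft_force: [-0.3, 0.9, 0.5]
width: 0.0882
```

```bash
python3 -m handwheel '[[0,0,-10,0,0,0],[0,0,-4,0,0,0],[0,0,0,0,0,0]]' && python3 -m handwheel '[[0,0,0,0,0,0],[0,0,0,0,0,0],[0,0,0,0,0,0],[0,0,0,0,0,0],[0,0,0,0,0,0],[0,0,0,0,0,0],[0,0,0,0,0,0],[0,0,0,0,0,0]]' 1 60 && python3 -m handwheel '[[0,0,0,0,0,0],[0,0,0,0,0,0]]'
```

```text
time: 15.25
tool_pos: [0.4515, 0.1567, 0.0037]
ee_rot: [-180.0, -0.0, 114.8]
ft_force: [-0.4, -0.3, 0.2]
width: 0.0879
time: 16.05
tool_pos: [0.4516, 0.1567, 0.0038]
ee_rot: [180.0, 0.0, 114.8]
ft_force: [1.2, 0.4, -0.7]
width: 0.0262
time: 16.25
tool_pos: [0.4517, 0.1567, 0.0038]
ee_rot: [180.0, 0.0, 114.8]
ft_force: [0.2, 0.3, -0.5]
width: 0.0246
```

```bash
python3 -m handwheel '[[0,0,10,0,0,0],[0,0,25,0,0,0],[0,0,35,0,0,0],[0,0,45,0,0,0],[0,0,40,0,0,0],[0,0,0,0,0,0],[0,0,0,0,0,0],[0,0,0,0,0,0]]' ; python3 - <<'E'
from h import *
ft(16)
s,d=look('w7.png',[])
P=pts(d,s,d['z_map']>0)[0]
a=np.radians(114.75);e=np.array([np.cos(a),np.sin(a)]);n=np.array([-e[1],e[0]])
c=s['tool_pos'];t=(P[:,:2]-c[:2])@e;w=(P[:,:2]-c[:2])@n
k=(abs(w)<.022)&(abs(P[:,2]-c[2]-.012)<.03)&(t>.01)
for x in np.arange(.015,.09,.01):
    q=k&(abs(t-x)<.005)
    if q.sum(): print(round(x,3),q.sum(),np.percentile(P[q,2],[50,98])-c[2],np.median(w[q]))
print('end',np.percentile(t[k],99.5))
E
```

```text
time: 17.05
tool_pos: [0.4507, 0.1566, 0.1576]
ee_rot: [-179.9, -0.1, 114.8]
ft_force: [1.4, 0.2, -2.3]
width: 0.0251
16
[ 0.0306  0.2369 -2.2172  0.0619 -0.0785 -0.0037  0.0063  0.022  -0.    ]
sem [1.499e-01 1.011e-01 1.365e-01 9.500e-03 5.600e-03 5.400e-03 1.000e-04
 8.000e-04 0.000e+00]
17.85 [0.45157243 0.15672617 0.15880377] [1.79995785e+02 2.29936898e-03 1.14831580e+02] 0.024572983629812008 [-0.0507076   0.93601551 -1.46185653] [ 0.03857538 -0.09414336  0.02552548]
0.015 1284 [0.02387726 0.04015735] -0.000409644670668103
0.025 1002 [0.02411367 0.02625553] 0.0005205658377850228
0.035 1088 [0.02411502 0.02629986] 0.0005274971381571132
0.045 1162 [0.02441207 0.02665006] 0.000535673980651739
0.055 1266 [0.02498859 0.0296065 ] 0.0005447803447057528
0.065 1936 [0.02842483 0.03011781] 0.0005491336122378581
0.075 1220 [0.02564337 0.02990979] 0.0005575224779629623
end 0.07430575997509037
```

```bash
python3 -m handwheel '[[12,-2,0,0,0,-7.4],[12,-2,0,0,0,-7.4],[12,-2,0,0,0,-7.4],[13,-3,0,0,0,-7.4],[12,-2,0,0,0,-7.4],[13,-3,0,0,0,-7.4],[12,-2,0,0,0,-7.4],[13,-3,0,0,0,-7.4]]' && python3 -m handwheel '[[12,-2,0,0,0,-7.4],[13,-3,0,0,0,-7.4],[12,-2,0,0,0,-7.4],[13,-3,0,0,0,-7.4],[12,-2,0,0,0,-7.4],[12,-3,0,0,0,-7.0],[0,0,0,0,0,0],[0,0,0,0,0,0]]'; python3 - <<'E'
from h import *
ft(12)
s,d=look('w8.png',[])
tips(pts(d,s,d['z_map']>0)[0])
E
```

```text
time: 18.7
tool_pos: [0.551, 0.1377, 0.1587]
ee_rot: [-180.0, 0.0, 55.3]
ft_force: [0.7, -0.2, -1.3]
width: 0.0248
time: 19.5
tool_pos: [0.6242, 0.1228, 0.1584]
ee_rot: [-180.0, 0.0, 11.8]
ft_force: [-0.6, 0.3, -2.9]
width: 0.0249
12
[-1.3810e-01  1.4560e-01 -2.3896e+00  2.3000e-02 -6.0300e-02 -8.5000e-03
  1.3500e-02 -1.4100e-02  2.1000e-03]
sem [0.1713 0.1218 0.162  0.0062 0.0064 0.0103 0.0017 0.0021 0.013 ]
20.1 [0.62451664 0.12275261 0.15880412] [-1.79999351e+02  1.13024252e-03  1.16414954e+01] 0.02446428709142856 [-1.0573546  -0.36391038 -1.44245389] [ 0.0727115  -0.07801056 -0.01994266]
[ 49  37  25  47 477] 0.6447526205450734 -0.008132075471698114
[138  58   7   8  50] 0.6534 0.15360000000000001
[115  63   7   8  47] 0.6634255319148936 0.10717021276595745
```

View pics/w8.png

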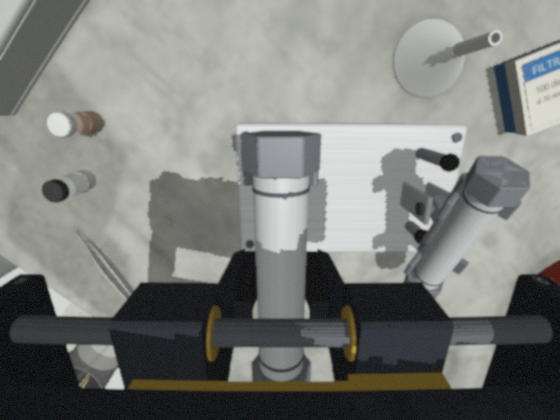

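The moment reading matches the first float's at the same heading, so the heavy end is in front. Next I'll lower the float.

```bash
python3 -m handwheel '[[0,0,-20,0,0,0],[0,0,-25,0,0,0],[0,0,-12,0,0,0],[0,0,-6,0,0,0],[0,0,-4,0,0,0],[0,0,-3,0,0,0],[0,0,0,0,0,0]]' && python3 -m handwheel '[[0,0,-3,0,0,0],[0,0,-1,0,0,0],[0,0,-2,0,0,0],[0,0,0,0,0,0]]'
```

```text
time: 20.85
tool_pos: [0.6248, 0.1227, 0.0891]
ee_rot: [180.0, -0.0, 11.6]
ft_force: [0.5, -0.1, -1.4]
width: 0.0245
time: 21.25
tool_pos: [0.6249, 0.123, 0.0837]
ee_rot: [-180.0, -0.1, 11.6]
ft_force: [-1.4, 1.3, 4.6]
width: 0.0245
```

Contact with the cradle reads +4.6 N upward, so the float is seated. I'll release it.

```bash
python3 -m handwheel '[[0,0,0,0,0,0],[0,0,0,0,0,0],[0,0,0,0,0,0],[0,0,0,0,0,0],[0,0,0,0,0,0],[0,0,0,0,0,0],[0,0,0,0,0,0]]' -0.1; python3 - <<'E'
from h import *
look('w9.png',[])
E
```

```text
time: 21.95
tool_pos: [0.6246, 0.1227, 0.0828]
ee_rot: [-180.0, 0.0, 11.6]
ft_force: [0.9, 0.6, 0.4]
width: 0.0482
21.95 [0.62455203 0.12273555 0.08275043] [-1.79999224e+02  1.65946418e-03  1.16328439e+01] 0.04822534591523357 [0.9131253  0.5654863  0.36154364] [-0.0074289  -0.02895363  0.01772561]
```

View pics/w9.png

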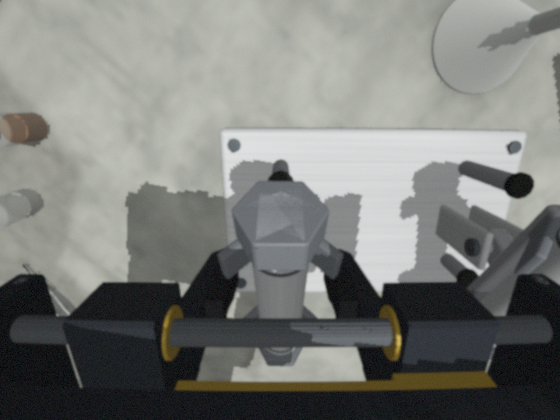

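The left cradle has dipped too: its rear cap at (280,225) is raised. I'll retract straight up, then back away to check.

```bash
python3 -m handwheel '[[0,0,15,0,0,0],[0,0,40,0,0,0],[0,0,45,0,0,0],[-20,-10,45,0,0,0],[-40,-20,45,0,0,0],[-45,-20,20,0,0,0],[-45,-20,0,0,0,0],[0,0,0,0,0,0]]' && python3 -m handwheel '[[-30,-10,0,0,0,0],[0,0,0,0,0,0],[0,0,0,0,0,0],[0,0,0,0,0,0]]'; python3 - <<'E'
from h import *
s,d=look('w10.png',['float_a'])
for o in outline_of('wrist','float_a')[:3]:
    P,u,v=pts(d,s,o['mask']); P=P[P[:,2]>.04]
    c=P.mean(0);V=np.linalg.svd(P-c,full_matrices=False)[2][0];V*=np.sign(V[0]);t=(P-c)@V;lo,hi=np.percentile(t,[.5,99.5])
    print(o['p'],c+V*(lo+hi)/2,'len',hi-lo,'pitch',np.degrees(np.arcsin(V[2])),'yaw',np.degrees(np.arctan2(V[1],V[0])))
s,d=cam('side')
cv2.imwrite('pics/s10z.png',cv2.resize(cv2.cvtColor(d['pixels'],cv2.COLOR_RGB2BGR)[140:300,220:430],None,fx=3.5,fy=3.5))
for t in ('tape_roll','vial_0'):
    for o in outline_of('side',t)[:1]: print(t,o['p'],np.median(pts(d,s,o['mask'])[0],0))
E
```

```text
time: 22.8
tool_pos: [0.4814, 0.0574, 0.2831]
ee_rot: [180.0, 0.0, 11.6]
ft_force: [0.4, -0.8, 0.4]
width: 0.0485
time: 23.2
tool_pos: [0.4567, 0.0484, 0.2823]
ee_rot: [180.0, -0.1, 11.6]
ft_force: [1.0, -0.9, -0.7]
width: 0.0482
23.2 [0.45667716 0.04836864 0.28225795] [ 1.79987471e+02 -5.21866885e-02  1.16447641e+01] 0.04817986720661685 [ 0.96728424 -0.91464897 -0.68792162] [-0.01180678 -0.00391836 -0.07331126]
float_a 0.94 [225.   0. 263. 106.] [0.588 0.114 0.092] [0.535 0.09  0.011] [0.631 0.137 0.117]
    [0.58254924 0.11374627] -168.6659448750209 0.09049752370827452
float_a 0.67 [349.   2. 402. 107.] [ 0.615 -0.018  0.09 ] [ 0.562 -0.065 -0.002] [0.7   0.    0.118]
    [ 0.61028569 -0.01960166] -169.60069914303307 0.09396807637357013
0.94 [0.58308662 0.11384058 0.08947759] len 0.10097558860694525 pitch 28.014310857211726 yaw 11.558396943438089
0.67 [ 0.61062493 -0.01917131  0.08895351] len 0.10288321035126533 pitch 28.11759367925812 yaw 11.069433168465434
0.26 [0.59494297 0.32990914 0.05148003] len 0.020949526880941143 pitch 19.373776151501737 yaw 66.79509666936917
tape_roll 0.76 [ 0.35197062 -0.31520691  0.01622963]
vial_0 0.49 [0.59836497 0.32556932 0.03073998]
```

View pics/w10.png

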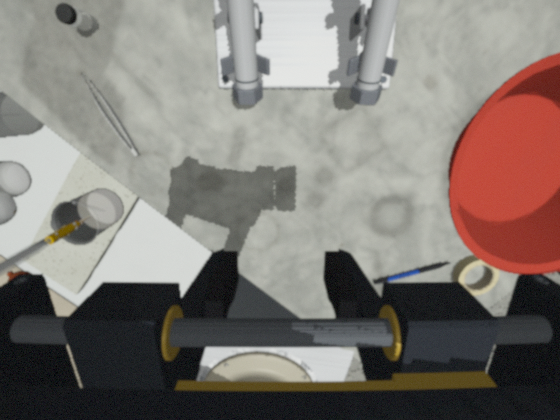

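View pics/s10z.png

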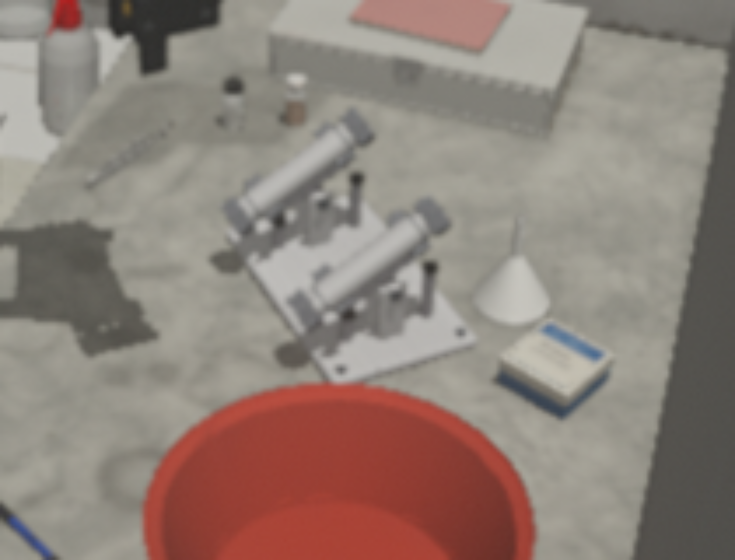

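```bash
python3 -c "
from h import *
print(job.hand_in())"
```

```text
the job is handed in; nothing more can be done
None
```

Both floats are lying in the rack's cradles with their heavy ends to the front, and I handed the job in at about 23 s of the 64 s allowed.

**What I did:** I gripped each float by its middle and lifted it. The wrist moment, compared with an unloaded reading, put the heavy end at the -y end of both floats. I turned each one so that end faced the rack's front, then laid them in the right cradle first and the left second.

**Last checks:**
- **Dip:** both floats tilt about 28° (0.49 rad) forward.
- **Alignment:** their headings are 11.1° and 11.6°, against about 11.6° for the rack.
- **Position:** the left float's front end is within about 2 mm of where a seated float's should be. I compared the right float only by eye, and it looks the same.
- **Bystanders:** the tape roll is within about 1 mm of where it started. The vial detector gave the same hit for both vials, and that position moved only about 3 mm, which is its own noise. Both vials are upright in the last side picture.
- **Robot:** the gripper is open and clear of everything.

**Uncertainty:** the moment sensor's zero shifts as the wrist turns, so single readings were ambiguous. Averaged readings at two headings per float agreed, and both cradles then dipped as expected.

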